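# Press the topping pan home behind the rack's drop catch

### The job

Put the lidded topping pan into the steel pan rack: carry it by its handle, slide its rim in along the runners so that the pan's own edge lifts the hinged catch, and press it on against the sprung back plate just until the catch drops behind it. Then ease off so that the catch holds the pan, and let go. Keep the push gentle, under 30 N, never touch the catch with the robot, and leave the things around undisturbed.

Things in the scene. Friction and masses are not known exactly. Their poses are not given: they have to be found in the camera images.
- pan: Loose steel topping pan with clipped-on white lid, 0.4 to 0.75 kg, upright on the counter. Origin: centre of its underside; z up, x the way it goes into the rack (either way round will do), y along the handle. Rim (flange with lid edge): 108 mm in x, 176 mm in y, from 55 to 65 mm above the origin. Pan below the rim: 86 x 146 mm. Raised lid panel up to 69 mm.
- pan_handle (a point): Centre of the bar of the black bridge handle on the lid, 97 mm above the pan's origin on its vertical axis. The bar is 16 mm thick in the pan's x (grip it across this), 74 mm long in y, 16 mm high (top at 105 mm).
- rack: Steel pan rack fixed on the counter, open above its middle. Origin: on the counter under the centre of a pan that is home; x = way in (away from the robot), y left, z up. Two runners along x, from x = -135 to 66 mm, |y| = 79 to 90 mm, tops 85 mm up: the pan's rim slides on them, its origin then 30 mm up. Cross ties lie below 8 mm.
- rack_mouth (a point): Front end of the runners: (-135, 0, 85) mm in the rack's frame. The mouth's side walls flare: inner faces from |y| = 97 mm here to 90 mm at x = -112 mm; from there to the back the guide walls leave 2 mm beside the rim on each side. Walls and lips stand to 105 mm height at most.
- rack_lips (a point): Where the lips over the rim begin: (-40, 0, 99) mm in the rack's frame. From here to the back, lips over both runners leave 14 mm height for the 10 mm rim (flared lead-in from x = -51 mm), so the pan goes in only from the front, not from above.
- back_plate: Sprung aluminium plate across the back of the rack, 68 to 98 mm high; same frame as the rack at rest. Its front face, at rack x = 48 mm, meets the pan's leading rim when the pan's origin is at x = -6 mm. It pushes back with 6 N at first, 1.9 N per mm more as it is pushed in: about 17 N when the catch drops, 21 N at its end of travel (7.8 mm, pan at x = 1.8 mm).
- catch: Dark steel gravity catch with orange finger tab, front left of the rack, 90 g, no spring. Origin: its hinge, at (-110, 98.5, 95) mm in the rack's frame, axis along y; at rest its frame is parallel to the rack's. The incoming rim meets the ramp under its nose and swings the nose up about 0.18 rad; it rides on the rim and drops behind the trailing edge.
- catch_nose (a point): Lower back edge of the catch's nose: at rest (-55, 85.5, 86) mm in the rack's frame, 1 mm above the left runner; about 10 mm higher while riding on the rim. It drops behind the rim once the pan's origin has passed rack x of about 0; eased off, the sprung pan comes back to x = -1 to -2 mm against the nose. The ramp slopes up 31 degrees from here towards the robot, to x = -84 mm.
- canister: Bystander: frosted glass canister with a wooden twist cap, 92 mm across, 139 mm tall; origin at the centre of its underside.
- bowls: Bystander: two nested ceramic prep bowls (blue outside, white inside), 132 mm across, 66 mm tall; origin at the centre of the underside.
- spoon_rest: Bystander: stainless spoon rest, a dish 100 mm across and 14 mm tall with a 50 mm long handle tongue to its -x; origin at the centre of the dish's underside.
- dough_divider: Bystander: white plastic dough divider, a ring 104 mm across with blades and a centre knob 78 mm tall; origin at the centre of its underside.
Not all that is in view belongs to the job. Leave any pink or yellow look-alike of the pan alone.

How it is judged (in metres and radians):
On the way, in this order (a step that is already met when the one before it is completed fails the run):
1. the pan, sliding in along the runners, has lifted the catch with its edge (z of catch_nose in the frame of rack above 0.093 m and x of pan in the frame of rack between -0.14 and -0.005 m and contact force between pan and catch above 0.05 N), for 0.1 s.
2. the pan is pressed against the sprung back plate and the catch has dropped behind it (contact force between pan and back_plate above 5 N and z of catch_nose in the frame of rack below 0.088 m and x of pan in the frame of rack above -0.004 m), for 0.1 s.
At the end, for the whole second after the job is handed in: The pan rests level (0.04 rad), rim on both runners (origin 27 to 33 mm up), released and still, between sprung plate and dropped catch (origin -4 to +2 mm in x, within 5 mm in y of the rack's origin); the catch is fully down and takes the spring's push (over 2 N) (x of pan in the frame of rack between -0.004 and 0.002 m and y of pan in the frame of rack between -0.005 and 0.005 m and z of pan in the frame of rack between 0.027 and 0.033 m and angle between pan's own z axis and vertical below 0.04 rad and z of catch_nose in the frame of rack below 0.088 m and linear speed of pan below 0.01 m/s and contact force between pan and catch above 2 N); the robot touches nothing.
It fails at once if the pan is pushed against the back plate or the catch with more than 30 N, or rammed into the rack (all its contacts there over 60 N) (contact force between pan and back_plate above 30 N or contact force between pan and catch above 30 N or contact force between pan and rack above 60 N).
It fails at once if the robot touches the catch (contact force between any of the fingers, the arm and catch above 0.5 N).
It fails at once if a bystander is shifted by more than 15 mm or tipped (distance of any of canister, bowls, spoon_rest, dough_divider from where it was at the start of the episode above 0.015 m or angle between any of canister, bowls, dough_divider's own z axis and vertical above 0.3 rad).
It also fails if it takes over 64 s, if anything falls off the work surface, if the arm or the gripper's body presses on something with over 40 N, if the wrist force passes 120 N, or if a joint passes its speed limit or range.

### The arm

A 6-joint arm with a two-finger parallel gripper is mounted at the origin on the work surface. World frame = base frame: x ahead of the robot, y to its left, z up, the work surface at z = 0. Lengths are in mm, angles in degrees, forces in N, time in s.
With the tool pointing down it reaches from about 275 to 725 mm from the base axis. Payload 5.6 kg.
Tool frame: the origin (TCP) lies on the mounting face of the last link; the fingertips stand 173 mm ahead of it and the grasp point (between the pads) lies 155 mm ahead of it; z points along the fingers, x is the direction in which the jaws open and shut, and the axes are right-handed (so a half turn about z gives the same grasp; the last joint's range is limited). The gripper opens to 85 mm and grips with 20 to 120 N. Pads are 22 mm wide; open, the fingers measure 114 mm over their backs; the gripper's body (76 mm by 85 mm) begins 54 mm behind the grasp point. The pads swing forward as they close: fully open they stand 13 mm farther back than shut.
Start: joints at [86.666, 14.616, 6.199, 0, -81.583, -16.306], TCP at [184.842, 518.003, 404.683] pointing down, gripper open.
Joint ranges: [-168.99, 168.99], [-69.2, 112.95], [-62.41, 85.93], [-164.36, 98.24], [-168.68, -3.75], [-174.98, 174.98]. Speed limits (degrees/s): [147.25, 147.25, 180, 180, 180, 180].

### API

Orientations are given as [roll, pitch, yaw] about the fixed x, y, z axes, in that order (R = Rz(yaw) Ry(pitch) Rx(roll)).
In Python, from station import env gives the robot as it stands. Calls block until the motion is done:
- env.move_ptp(position, orientation): joint-space move of the TCP to a pose.
- env.servo_line(position, rot=None, max_speed=150): straight line of the TCP; rot=None keeps the orientation; max_speed is the mean speed in mm/s.
- env.goto_joints(angles): joint-space move.
- env.release() and env.gripper_close(): open the fingers fully, or close them until they stop; the grip force is fixed at half the most.
- env.pause(seconds).
- env.solve_ik(position, orientation): joint angles nearest the present ones, or None.
- env.snapshot(name): name is "side" or "top"; returns the picture (400x640x3 uint8, blue, green, red); there is no depth.
- env.camera_model(name): a dict with "fovy" (degrees; the focal length in pixels is half the picture's height over the tangent of half this angle, whatever the lens; pixels are square), "cx", "cy" (the principal point, pixels), "cam_to_world" (4x4, takes a point from camera to world coordinates). Camera axes: x right, y down, z forward; pixel columns grow to the right and rows downward; lengths in mm; the calibration is good to about 2 mm. A picture is of the moment at which its call begins. camera_model takes no time and is no camera call.
A pose or a line that the arm cannot do raises env.PlanningError and nothing moves.
- env.sign_off(): hands the job in, once; it reports no verdict.
Trained networks look in the newest picture that a camera, given by its name, has taken for a name from the list of things; names that differ only in an ending like _2 or _b are one class to them, and where a whole thing is asked for, a point or a joint stands for the part that bears it (a point fixed in the world has none). Each returns a list of dicts, best first, with "conf" (0 to 1); they miss things now and then, are a little off and sometimes report something else, mostly with a low value. They report only what shows in the picture. A call takes as long as a camera call. They do not tell look-alikes from the thing itself.
- env.recognise(camera, label): "at" ([column, row] in pixels, amid what is visible of it).
- env.cut_out(camera, label): "pixels" (400x640 bool, what is visible of it) and "at" ([column, row] in pixels, amid what is visible of it).
Readings, each from a call of its own:
- env.get_t(): time.
- env.get_q(): joint angles.
- env.get_qvel(): joint speeds.
- env.get_effort(): joint torques, N m.
- env.get_tool_pos(): TCP position.
- env.get_tool_rot(): TCP orientation.
- env.get_ft_force(): force on the tool from outside, world axes, zero at the start.
- env.get_torque(): the same for the moment, N m.
- env.get_width(): finger opening in mm.
Only numpy, scipy, OpenCV 4.12 (cv2) and the standard library are available. Lean on these libraries where they do the work, as an engineer would, in place of code of your own. Each camera call takes 0.05 s, during which the arm holds its last target. There are 200 camera calls.

## Working session

There is one attempt and no reset: what is moved stays moved. The work goes in short steps, each a Python script; the robot and the scene stay as the last script left them, time stands still between calls to the robot, and variables do not carry over. Pictures are saved under pics/ and viewed, about 8 in all and at most 12, crops included, and the job is handed in when it is done.

```bash
mkdir -p pics
cat > h.py <<'E'
from station import env
import numpy as np, cv2
def K(n):
    m=env.camera_model(n); f=200/np.tan(np.radians(m["fovy"])/2)
    return f,m["cx"],m["cy"],np.array(m["cam_to_world"])
def ray(n,px):
    f,cx,cy,T=K(n); d=np.array([(px[0]-cx)/f,(px[1]-cy)/f,1]); return T[:3,3],T[:3,:3]@d
def atz(n,px,z):
    o,d=ray(n,px); return o+d*(z-o[2])/d[2]
def proj(n,P):
    f,cx,cy,T=K(n); p=(np.atleast_2d(P)-T[:3,3])@T[:3,:3]; return np.c_[cx+f*p[:,0]/p[:,2],cy+f*p[:,1]/p[:,2]]
E
python3 - <<'E'
from h import *
for c in("side","top"):
    im=env.snapshot(c); cv2.imwrite(f"pics/{c}0.png",im)
    print(c,K(c)[0],K(c)[1:3],K(c)[3].round(2).tolist())
    for l in "pan pan_handle rack rack_mouth rack_lips back_plate catch catch_nose canister bowls spoon_rest dough_divider".split():
        print(l,[(np.round(r["at"],1).tolist(),round(r["conf"],2)) for r in env.recognise(c,l)])
print(env.get_t())
E
```

```text
side 412.9048941226761 (315.8401285118285, 199.12429828583714) [[0.82, -0.29, 0.49, -91.11], [-0.57, -0.41, 0.71, -806.06], [-0.01, -0.86, -0.51, 676.85], [0.0, 0.0, 0.0, 1.0]]
pan [([362.7, 263.4], 0.96), ([430.7, 328.3], 0.83), ([295.0, 313.7], 0.62)]
pan_handle [([293.7, 307.6], 0.9), ([365.0, 259.8], 0.75), ([433.4, 325.7], 0.56), ([334.3, 182.2], 0.2)]
rack [([332.9, 179.0], 0.76), ([281.6, 156.6], 0.62)]
rack_mouth [([333.2, 184.4], 0.66)]
rack_lips [([332.4, 178.0], 0.67)]
back_plate [([364.1, 260.5], 0.72), ([345.9, 167.9], 0.69)]
catch [([301.0, 168.2], 0.47)]
catch_nose [([305.0, 165.6], 0.67)]
canister [([427.9, 212.5], 0.59)]
bowls [([500.2, 290.5], 0.61)]
spoon_rest [([246.2, 171.6], 0.9)]
dough_divider [([282.7, 156.7], 0.87), ([347.3, 168.9], 0.57)]
top 466.76599189666103 (319.46222950438425, 204.82157955840816) [[-0.01, -0.99, 0.14, 287.82], [-1.0, 0.0, -0.02, 18.33], [0.02, -0.14, -0.99, 1464.18], [0.0, 0.0, 0.0, 1.0]]
pan [([387.0, 216.6], 0.86), ([462.7, 227.5], 0.58), ([403.9, 290.7], 0.58)]
pan_handle [([466.0, 226.1], 0.83), ([401.1, 293.0], 0.79), ([386.6, 217.9], 0.7)]
rack [([273.9, 149.3], 0.92)]
rack_mouth [([268.4, 149.3], 0.8)]
rack_lips []
back_plate [([269.4, 136.6], 0.79)]
catch [([244.5, 176.8], 0.58), ([273.8, 151.3], 0.17)]
catch_nose [([245.9, 177.2], 0.49)]
canister [([376.6, 133.0], 0.74), ([243.0, 176.5], 0.74)]
bowls [([463.2, 162.9], 0.66), ([374.3, 132.4], 0.37)]
spoon_rest [([169.1, 215.7], 0.92), ([164.9, 163.2], 0.64)]
dough_divider [([161.0, 161.8], 0.79), ([241.7, 179.6], 0.42)]
1.3
```

View both.

Run:
```python
import cv2
a=cv2.imread("pics/top0.png");b=cv2.imread("pics/side0.png")
cv2.imwrite("pics/t1.png",cv2.resize(a[90:340,130:530],(800,500),interpolation=cv2.INTER_CUBIC))
cv2.imwrite("pics/s1.png",cv2.resize(b[110:370,200:560],(800,578),interpolation=cv2.INTER_CUBIC))
```

```text
(no output)
```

View pics/t1.png

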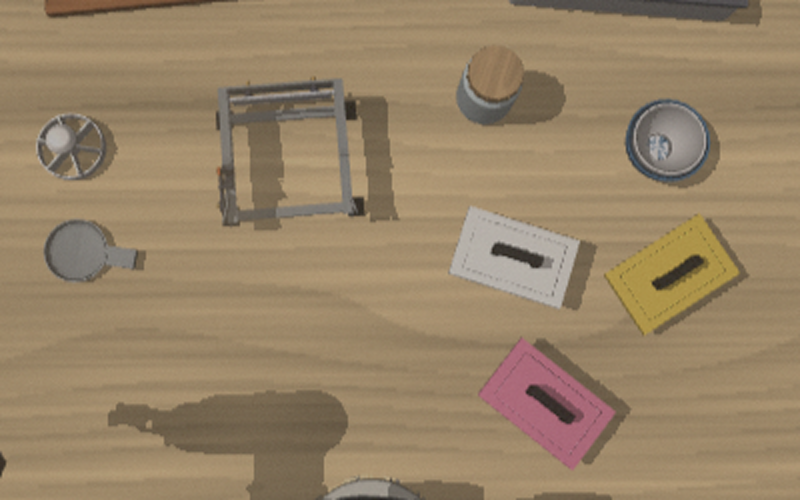

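View pics/s1.png

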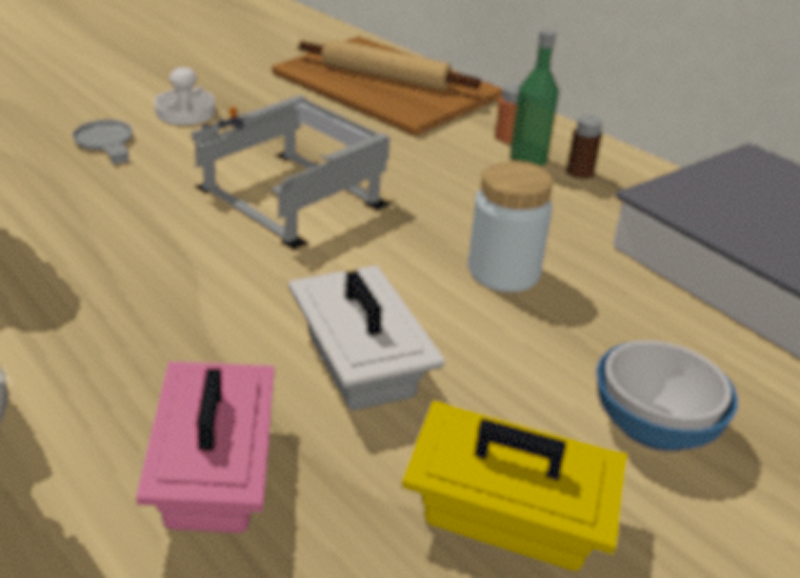

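Run:
```python
from h import *
def rects(c,l,z):
    for r in env.cut_out(c,l):
        m=r["pixels"].astype(np.uint8); ys,xs=np.nonzero(m)
        if len(xs)<20: continue
        P=np.array([atz(c,p,z)[:2] for p in zip(xs,ys)],np.float32)
        (ctr,sz,a)=cv2.minAreaRect(P); print(c,l,round(r["conf"],2),np.round(r["at"]),len(xs),"rect",np.round(ctr,1),np.round(sz,1),round(a,1),"mean",P.mean(0).round(1))
rects("top","pan",65); rects("top","pan_handle",101);rects("side","pan_handle",100);rects("top","rack",100); rects("top","catch",100)
for l,h in(("canister",139),("bowls",66),("spoon_rest",14),("dough_divider",78)):rects("top",l,h)
a=cv2.imread("pics/top0.png")[125:210,225:325]; b=cv2.imread("pics/side0.png")[145:225,285:380]
a=cv2.resize(a,(600,510),interpolation=cv2.INTER_CUBIC); b=cv2.resize(b,(606,510),interpolation=cv2.INTER_CUBIC)
cv2.imwrite("pics/rt.png",a);cv2.imwrite("pics/rs.png",b)
```

```text
top pan 0.81 [465. 228.] 2077 rect [ 418.4 -459.3] [110.9 177.8] 31.2 mean [ 417.9 -459. ]Traceback (most recent call last):
  File "<stdin>", line 8, in <module>
  File "<stdin>", line 6, in rects
  File "h.py", line 9, in atz
    o,d=ray(n,px); return o+d*(z-o[2])/d[2]
        ~~~^^^^^^
  File "h.py", line 7, in ray
    f,cx,cy,T=K(n); d=np.array([(px[0]-cx)/f,(px[1]-cy)/f,1]); return T[:3,3],T[:3,:3]@d
              ~^^^
  File "h.py", line 4, in K
    m=env.camera_model(n); f=200/np.tan(np.radians(m["fovy"])/2)
ValueError: time passes only in moves, steps and waits
```

```bash
sed -i 's/^import numpy as np, cv2/import numpy as np, cv2, functools/; s/^def K/@functools.cache\ndef K/' h.py
cat >> h.py <<'E'
def rects(c,l,z):
    for r in env.cut_out(c,l):
        ys,xs=np.nonzero(r["pixels"])
        if len(xs)<20: continue
        P=np.array([atz(c,p,z)[:2] for p in zip(xs,ys)],np.float32)
        (ctr,sz,a)=cv2.minAreaRect(P); print(c,l,round(r["conf"],2),np.round(r["at"]),len(xs),"rect",np.round(ctr,1),np.round(sz,1),round(a,1),"mean",P.mean(0).round(1))
E
python3 - <<'E'
from h import *
a=cv2.imread("pics/top0.png")[125:210,225:325]; b=cv2.imread("pics/side0.png")[145:225,285:380]
a=cv2.resize(a,(600,510),interpolation=cv2.INTER_CUBIC); b=cv2.resize(b,(606,510),interpolation=cv2.INTER_CUBIC)
cv2.imwrite("pics/rt.png",a);cv2.imwrite("pics/rs.png",b)
rects("top","pan",65); rects("top","pan_handle",101);rects("side","pan_handle",100);rects("top","rack",100); rects("top","catch",100)
for l,h in(("canister",139),("bowls",66),("spoon_rest",14),("dough_divider",78)):rects("top",l,h)
E
```

```text
top pan 0.81 [465. 228.] 2077 rect [ 418.4 -459.3] [110.9 177.8] 31.2 mean [ 417.9 -459. ]
top pan 0.57 [387. 218.] 1994 rect [ 444.4 -219.9] [175.1 108.5] 71.3 mean [ 444.2 -219.3]
top pan_handle 0.97 [404. 293.] 2191 rect [ 227.5 -254.7] [174.7 106.8] 50.9 mean [ 227.2 -255.2]
top pan_handle 0.83 [386. 216.] 2057 rect [ 440.9 -212.5] [172.9 107.4] 71.7 mean [ 441.2 -213.3]
top pan_handle 0.6 [465. 226.] 2056 rect [ 414.6 -446.2] [105.8 173.7] 31.6 mean [ 414.1 -445.7]
side pan_handle 0.95 [363. 261.] 2840 rect [ 401.  -268.1] [211.1 113.8] 71.3 mean [ 397.  -273.1]
side pan_handle 0.93 [294. 311.] 3910 rect [ 196.7 -303.2] [195.5 105. ] 50.9 mean [ 193.1 -308.7]
side pan_handle 0.73 [434. 329.] 5193 rect [ 370.6 -486.8] [140.2 166.6] 31.8 mean [ 371.5 -490.2]
top rack 0.82 [271. 150.] 2242 rect [601.8 120.3] [214.7 214.7] 3.7 mean [616.7 127.1]
top canister 0.65 [377. 130.] 955 rect [ 691.  -176.2] [ 85.6 120. ] 62.8 mean [ 690.8 -178.3]
top spoon_rest 0.93 [170. 215.] 966 rect [468.7 434.1] [ 96.9 141.7] 12.0 mean [461.8 442.8]
top dough_divider 0.75 [164. 163.] 595 rect [613.3 446.9] [104.1  94.4] 63.2 mean [615.  450.8]
```

View pics/rt.png

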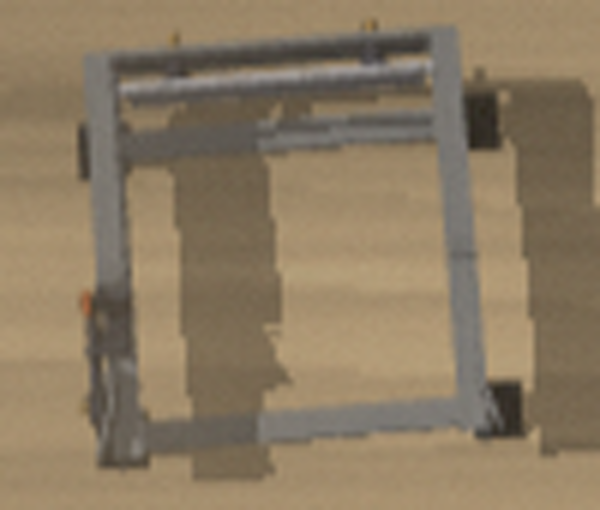

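View pics/rs.png

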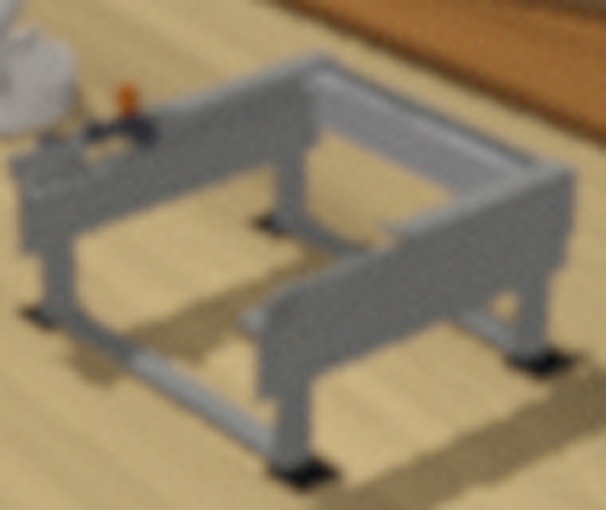

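```bash
cat > fit.py <<'E'
from h import *
from scipy.optimize import minimize
from scipy.ndimage import map_coordinates
L=[]
for s in(1,-1):
    L+=[[(-135,79*s,85),(-55,79*s,85)],[(-130,79*s,85),(-130,79*s,85)],
        [(-105,90*s,105),(60,90*s,105)],[(-135,79*s,85),(-135,95*s,85)]]
L+=[[(48,-76,98),(48,76,98)],[(48,-76,68),(48,76,68)],[(-40,-79,105),(66,-79,105)],[(-40,79,105),(66,79,105)]]
W=lambda p,a:np.c_[p[0]+np.cos(p[2])*a[:,0]-np.sin(p[2])*a[:,1],p[1]+np.sin(p[2])*a[:,0]+np.cos(p[2])*a[:,1],a[:,2]]
P=np.vstack([np.linspace(*l,60) for l in L])
def grad(f,s):
    im=cv2.GaussianBlur(cv2.imread(f),(0,0),s).astype(float)
    return np.sqrt(sum((cv2.Sobel(im,cv2.CV_64F,*d)**2).sum(2) for d in((1,0),(0,1))))
if __name__=="__main__":
  for cams in(["top"],["side"],["top","side"]):
    p=np.array([610,120,np.radians(4.)])
    best=None
    for dx in range(-30,31,10):
      for dy in range(-20,21,10):
        q=p+[dx,dy,0]
        for s in(3,1.5,0.8):
            G={c:grad(f"pics/{c}0.png",s) for c in cams}
            f=lambda v:-sum(map_coordinates(G[c],proj(c,W([v[0],v[1],v[2]/100],P)).T[::-1],order=1).mean() for c in cams)
            r=minimize(f,[q[0],q[1],q[2]*100],method="Nelder-Mead",options=dict(initial_simplex=np.array([q*[1,1,100]]*4)+np.vstack([[0,0,0],np.diag([6,6,3])])*s/3))
            q=r.x/[1,1,100]
        if best is None or r.fun<best[0]: best=(r.fun,q)
    print(cams,best[0],best[1][:2].round(1),np.degrees(best[1][2]).round(2))
  v=[]
  for c,(r0,r1,c0,c1) in(("top",(120,215,220,330)),("side",(140,230,280,385))):
    im=cv2.resize(cv2.imread(f"pics/{c}0.png")[r0:r1,c0:c1],None,fx=5,fy=5,interpolation=cv2.INTER_CUBIC)
    for l in L:
        a=((proj(c,W(best[1],np.array(l,float)))-[c0,r0]+.5)*5).astype(int)
        cv2.line(im,a[0].tolist(),a[1].tolist(),(0,0,255),1)
    v.append(cv2.resize(im,(540,450)))
  cv2.imwrite("pics/fit.png",cv2.resize(np.hstack(v),(800,333)))
E
python3 fit.py
```

```text
['top'] -186.45592350858772 [655.6 106.4] 5.21
['side'] -143.73700983158503 [686.8  85.9] 7.91
['top', 'side'] -230.35199974414348 [609.  115.3] -10.89
```

View pics/fit.png

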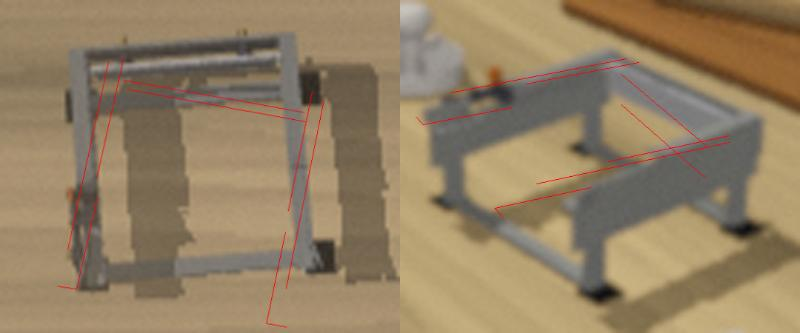

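```bash
sed -i 's/\[610,120,np.radians(4.)\]/[642,118,np.radians(4.5)]/; s/range(-30,31,10)/range(-16,17,8)/; s/range(-20,21,10)/range(-12,13,6)/; s/for s in(3,1.5,0.8)/for s in(1.5,0.8)/' fit.py
python3 fit.py
```

```text
['top'] -186.45594442332077 [655.6 106.4] 5.21
['side'] -142.94894138356014 [679.6 118.7] -11.23
['top', 'side'] -250.10406704187048 [630.1 125.6] 5.02
```

View pics/fit.png

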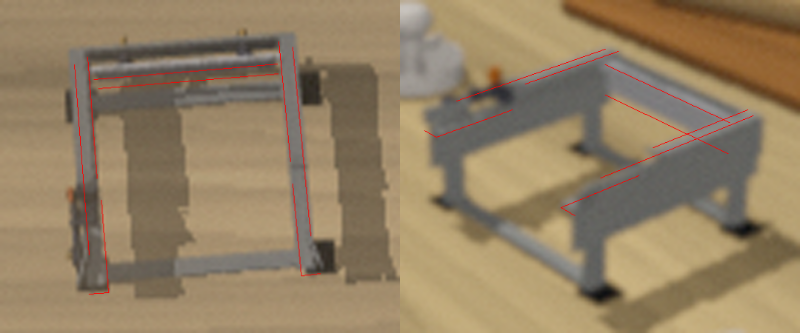

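White pan at top pixel (387,217) is the target. The pink (404,291) and yellow (463,227) look-alikes are excluded. The overlay puts the rack at about (630,126), yaw 5°. I'll go above the pan and re-check.

Run:
```python
from h import *
print(env.get_tool_rot(), env.get_ft_force())
env.release()
env.move_ptp([444,-219.5,340],[180,0,-18.7]); env.pause(.2)
print(env.get_t(),env.get_q(),env.get_tool_pos())
env.snapshot("side")
for r in env.recognise("side","pan_handle"): print(r["at"],r["conf"],atz("side",r["at"],97))
print("expected handle px",proj("side",[444,-219.5,97]))
im=env.snapshot("side"); cv2.imwrite("pics/g.png",cv2.resize(im[170:340,270:470],(800,600) if 0 else (700,595),interpolation=cv2.INTER_CUBIC))
```

```text
[ 1.79999259e+02  1.03351867e-03 -1.09641764e+02] [ 0.28495613 -1.19355128  0.81016694]
4.9833 [-8.10517964e+00  1.01993695e+01 -9.02528036e+00 -6.32438202e-04
 -7.07750076e+01  1.69437571e+02] [ 444.18218218 -219.21334443  339.99747694]
[432.1, 330.2] 0.77 [ 371.31709829 -492.84144413   97.        ]
[294.2, 309.5] 0.7 [ 195.68123075 -307.20080075   97.        ]
[363.9, 259.7] 0.57 [ 401.70812302 -269.01202776   97.        ]
expected handle px [[363.97807048 242.26985587]]
```

View pics/g.png

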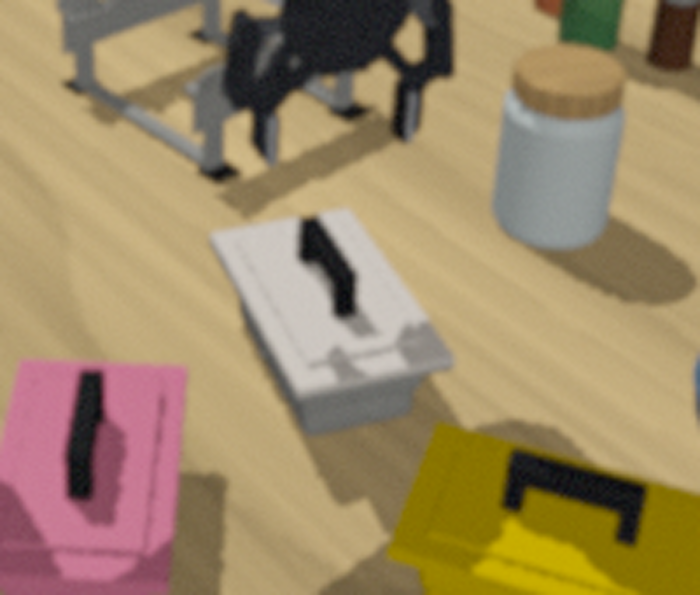

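Run:
```python
from h import *
for p,y in(([444,-219.5,340],161.3),([444,-219.5,255],161.3),([431,108,340],185),([630,125.6,287],185)): print(np.round(env.solve_ik(p,[180,0,y]),1))
env.move_ptp([444,-219.5,340],[180,0,161.3])
env.servo_line([444,-219.5,254]); env.pause(.2)
print(env.get_tool_pos(),env.get_ft_force())
env.gripper_close(); env.pause(.3); print(env.get_width(),env.get_ft_force(),env.get_tool_pos())
p=env.get_tool_pos()
env.servo_line([p[0],p[1],350],max_speed=100); env.pause(.3)
print(env.get_t(),env.get_width(),env.get_ft_force(),env.get_torque(),env.get_tool_pos())
env.snapshot("side")
im=env.snapshot("side"); cv2.imwrite("pics/l.png",cv2.resize(im[130:330,260:500],(720,600),interpolation=cv2.INTER_CUBIC))
```

```text
[ -8.1  10.2  -9.    0.  -70.8 -10.6]
[ -8.1  14.3 -17.1   0.  -58.6 -10.6]
[ 34.4   4.5 -15.8   0.  -69.8 -29.4]
[ 25.2  28.1   8.9   0.  -70.8 -20.2]
[ 444.35731231 -219.57566938  254.99621863] [0.75915368 0.47557018 0.71904225]
14.948131433630937 [-1.44893784  1.04482459  2.17511687] [ 443.88065968 -219.46447973  254.00489034]
11.0583 14.94125525541199 [ 0.38925796  0.54031142 -4.42038513] [ 0.00278267 -0.04828532 -0.03753185] [ 443.8536457  -219.45333805  349.69790654]
```

View pics/l.png

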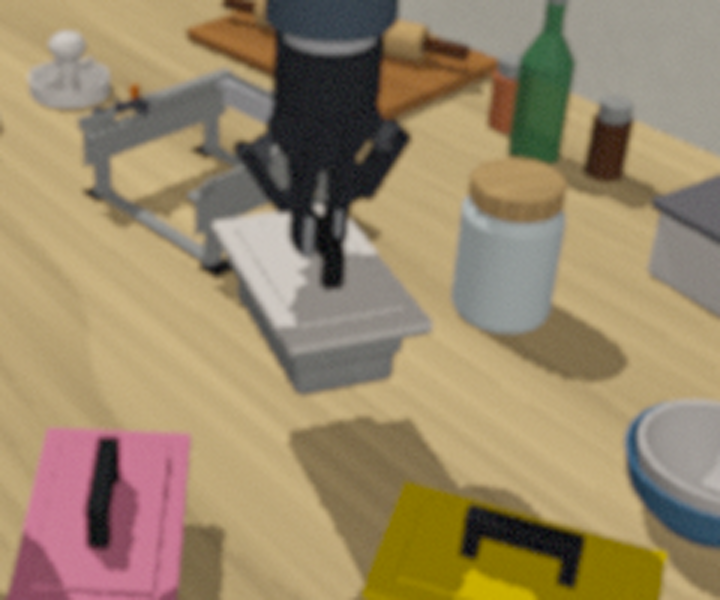

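```bash
cat >> h.py <<'E'
RK=[630.,125.6,np.radians(5.)]
def rw(x,y=0,z=287,rk=RK):
    c,s=np.cos(rk[2]),np.sin(rk[2]); return [rk[0]+c*x-s*y, rk[1]+s*x+c*y, z]
def fr():
    f=np.array(env.get_ft_force()); c,s=np.cos(RK[2]),np.sin(RK[2]); return np.array([c*f[0]+s*f[1],-s*f[0]+c*f[1],f[2]])
E
python3 - <<'E'
from h import *
env.move_ptp(rw(-215,0,350),[180,0,185])
env.servo_line(rw(-215,0,288)); env.pause(.3)
print(env.get_t(),env.get_tool_pos(),fr(),env.get_torque())
im=env.snapshot("top"); cv2.imwrite("pics/top2.png",im)
rects("top","pan",98)
cv2.imwrite("pics/pre.png",cv2.resize(im[120:260,210:340],(557,600),interpolation=cv2.INTER_CUBIC))
# predicted pan corners at rim top
T=np.array([[x,y] for x in(-54,54) for y in(-88,88)])
print(np.round((proj("top",np.array([rw(-215+a,b,98) for a,b in T]))-[210,120]+.5)*600/140,0))
E
```

```text
13.2667 [416.00686251 106.93882997 288.70165512] [-1.16001477 -0.36518905 -3.72456474] [-0.00840881  0.04641431 -0.04986573]
top pan 0.89 [401. 291.] 2209 rect [ 227.3 -254.9] [174.5 106.8] 51.7 mean [ 226.5 -255.4]
top pan 0.83 [462. 228.] 2079 rect [ 415.  -446.8] [106.9 176.7] 32.0 mean [ 413.9 -446.2]
top pan 0.62 [298. 233.] 948 rect [415.8 100.5] [109.5 169. ] 7.1 mean [407.8  64.5]
[[428. 527.]
 [170. 551.]
 [414. 370.]
 [158. 394.]]
```

View pics/pre.png

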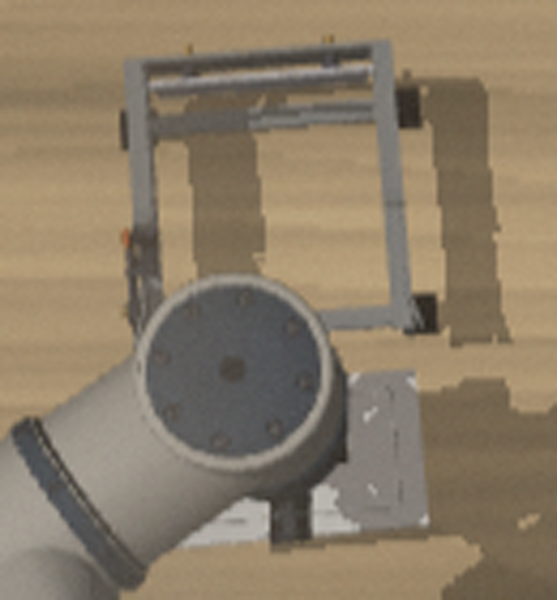

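Run:
```python
from h import *
from scipy.ndimage import map_coordinates
ims=[cv2.imread(f"pics/{n}.png").astype(float) for n in("top0","top2")]
ys=np.arange(-115,115.1,.5)
def prof(x,z):
    g=0
    p=np.array([rw(x,y,z) for y in ys]); q=proj("top",p).T[::-1]
    return sum(sum(map_coordinates(im[:,:,k],q,order=1) for k in range(3)) for im in ims)
for x0,x1 in((-30,0),(0,30),(30,45),(-30,45)):
    v=np.mean([prof(x,105) for x in np.arange(x0,x1,2)],0); d=np.gradient(cv2.GaussianBlur(v[:,None],(1,0) if 0 else (1,7),0).ravel())
    pk=[i for i in range(3,len(d)-3) if abs(d[i])==abs(d[i-3:i+4]).max() and abs(d[i])>6]
    print(x0,x1,[(ys[i],round(d[i])) for i in pk])
xs=np.arange(-160,90,.5)
for y0,y1 in((-60,-10),(10,60)):
    v=0
    for y in np.arange(y0,y1,3):
        q=proj("top",np.array([rw(x,y,98) for x in xs])).T[::-1]
        v=v+sum(map_coordinates(ims[0][:,:,k],q,order=1) for k in range(3))
    d=np.gradient(v/17)
    print("plate",y0,[(xs[i],round(d[i])) for i in range(3,len(d)-3) if abs(d[i])==abs(d[i-3:i+4]).max() and abs(d[i])>6])
```

```text
-30 0 [(np.float64(-93.0), -11), (np.float64(-77.5), 13), (np.float64(6.5), -28), (np.float64(54.5), 27), (np.float64(77.5), -27), (np.float64(82.0), 20), (np.float64(95.0), 13)]
0 30 [(np.float64(-109.0), -26), (np.float64(-93.0), 33), (np.float64(6.5), -12), (np.float64(10.0), -9), (np.float64(54.0), 11), (np.float64(77.0), -10), (np.float64(81.0), 21), (np.float64(94.5), -29), (np.float64(100.5), 31)]
30 45 [(np.float64(-110.0), -25), (np.float64(-92.5), 35), (np.float64(-77.0), -9), (np.float64(-50.5), -8), (np.float64(-17.0), -12), (np.float64(-2.0), 13), (np.float64(4.0), -9), (np.float64(54.5), 11), (np.float64(73.5), -12), (np.float64(81.0), 25), (np.float64(93.5), -21), (np.float64(99.5), 34)]
-30 45 [(np.float64(-109.5), -15), (np.float64(-93.0), 15), (np.float64(6.5), -16), (np.float64(54.5), 17), (np.float64(77.0), -15), (np.float64(81.5), 20), (np.float64(94.0), -11), (np.float64(100.0), 19)]
plate -60 [(np.float64(-129.5), -11), (np.float64(17.0), -8), (np.float64(20.5), 8), (np.float64(26.5), -10), (np.float64(32.5), 9), (np.float64(40.5), -10), (np.float64(53.5), 17), (np.float64(61.5), -19), (np.float64(72.5), 14)]
plate 10 [(np.float64(-145.0), -9), (np.float64(54.5), 17), (np.float64(60.5), -21), (np.float64(73.5), 14)]
```

```bash
sed -i 's/^RK=.*/RK=[634.,126.7,np.radians(4.7)]/' h.py
cat >> h.py <<'E'
def step(x,y,z,v=60):
    env.servo_line(rw(x,y,z),[180,0,184.7],max_speed=v)
E
python3 - <<'E'
from h import *
step(-215,0,286.5); env.pause(.2); b=np.mean([fr() for _ in range(5)],0); tb=np.array(env.get_torque()); print(b,env.get_tool_pos())
y=0.
for x in range(-200,-119,10):
    step(x,y,286.5); env.pause(.05); f=fr()-b; t=env.get_torque()[2]-tb[2]
    print(x,round(y,2),f.round(1),round(t,2),np.round(env.get_tool_pos()[2],1))
    if abs(f[1])>3: y+=np.clip(.2*f[1],-1.5,1.5)
    if abs(f[0])>15: print("stop"); break
else:
  for z in np.arange(286,281,-.5):
    step(x,y,z,20); env.pause(.1); f=fr()-b; print(z,env.get_tool_pos()[2].round(2),f.round(1))
    if f[2]>2.5: break
print(env.get_t(),env.get_torque()-tb)
env.snapshot("side")
im=env.snapshot("side"); cv2.imwrite("pics/in.png",cv2.resize(im[110:240,250:400],(692,600),interpolation=cv2.INTER_CUBIC))
E
```

```text
[-0.41082702  0.13630149 -3.28285194] [419.69915592 109.0673201  286.44690666]
-200 0.0 [ 0.4  0.2 -0.3] 0.08 286.3
-190 0.0 [ 0.4 -1.2 -1. ] 0.01 286.4
-180 0.0 [-0.2 -0.3 -0.4] 0.04 286.4
-170 0.0 [-0.9 -0.4 -1.1] 0.02 286.4
-160 0.0 [ 1.2  0.4 -2.4] 0.04 286.5
-150 0.0 [ 1.8  1.7 -1.3] 0.2 286.7
-140 0.0 [ 0.4  2.5 -1.7] 0.15 286.6
-130 0.0 [ 1.   3.7 -1.7] 0.15 286.4
-120 0.73 [ 0.4  0.8 -2.2] 0.09 286.4
286.0 286.13 [-0.2 -0.2 -1.5]
285.5 285.47 [-0.8 -0.5 -1.4]
285.0 284.98 [ 0.1 -0.4 -1.3]
284.5 284.59 [ 0.  -1.2 -0.7]
284.0 284.18 [-1.2 -2.1  0.6]
283.5 283.87 [-3.5 -2.2  5.7]
19.3 [-0.77692975  1.19581078  0.11634503]
```

View pics/in.png

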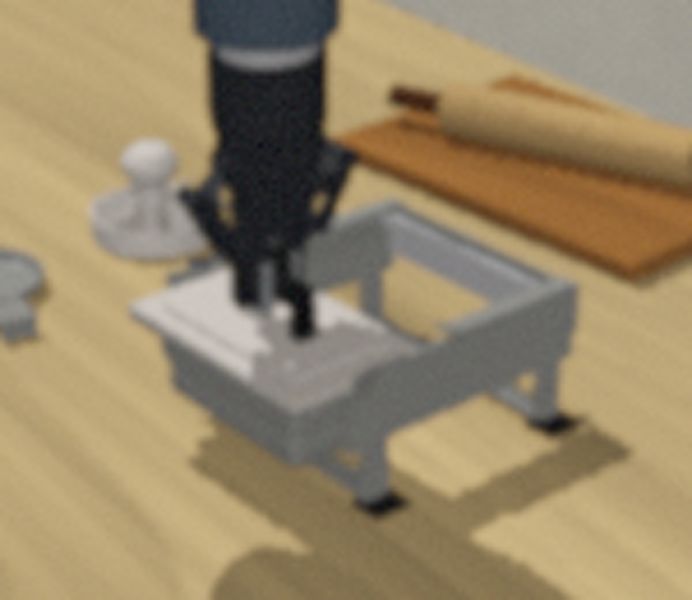

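Run:
```python
from h import *
b=np.array([-.4,.1,-4.5]); y=.73; z=284.3
x=-120.
while x<12:
    x+=6 if x<-27 else 2
    step(x,y,z,50); env.pause(.05); f=np.mean([fr() for _ in range(3)],0)-b; t=env.get_torque()
    print(x,round(y,2),f.round(1),np.round(t,2),round(env.get_tool_pos()[2],1))
    if abs(f[1])>2.5: y+=np.clip(.15*f[1],-.8,.8)
    if f[2]>4: z+=.3
    if -f[0]>6.5: print("contact"); break
print(env.get_t())
```

```text
-114.0 0.73 [ 0.6 -0.4  0.5] [ 0.3  -0.13 -0.06] 284.0
-108.0 0.73 [0.4 1.2 1.2] [ 0.35 -0.18 -0.02] 284.2
-102.0 0.73 [0.  0.4 1. ] [ 0.28 -0.21 -0.01] 284.2
-96.0 0.73 [0.8 0.4 1.3] [ 0.2  -0.24 -0.05] 284.3
-90.0 0.73 [ 0.5 -0.8  1. ] [ 0.09 -0.3  -0.02] 284.3
-84.0 0.73 [ 0.6 -0.9  1. ] [ 0.08 -0.22 -0.03] 284.3
-78.0 0.73 [ 2.1 -0.2  0.4] [ 0.07 -0.24 -0.05] 284.3
-72.0 0.73 [1.1 0.5 0.5] [ 0.08 -0.27  0.01] 284.3
-66.0 0.73 [ 1.  -0.7  1.2] [ 0.16 -0.24 -0.02] 284.3
-60.0 0.73 [1.  0.5 1.7] [ 0.16 -0.32 -0.08] 284.3
-54.0 0.73 [0.9 0.8 1.2] [ 0.08 -0.35 -0.07] 284.3
-48.0 0.73 [1.3 0.3 0.6] [ 0.12 -0.31 -0.05] 284.3
-42.0 0.73 [-0.3 -0.1  0.8] [ 0.14 -0.34 -0.06] 284.3
-36.0 0.73 [ 1.4 -0.3  1.4] [ 0.13 -0.29 -0.02] 284.3
-30.0 0.73 [0.9 0.3 1.1] [ 0.11 -0.35  0.  ] 284.3
-24.0 0.73 [1.2 0.2 0.6] [ 0.09 -0.32 -0.01] 284.3
-22.0 0.73 [-0.6 -1.3  1.5] [0.06 0.16 0.07] 284.3
-20.0 0.73 [-0.2 -0.7  0.4] [0.08 0.25 0.02] 284.3
-18.0 0.73 [ 1.2 -0.7  0.7] [0.1  0.11 0.02] 284.3
-16.0 0.73 [ 0.  -0.8  0.8] [0.07 0.09 0.06] 284.3
-14.0 0.73 [ 0.   0.8 -0. ] [0.11 0.06 0.05] 284.3
-12.0 0.73 [1.  0.3 1.1] [0.08 0.01 0.08] 284.3
-10.0 0.73 [-0.6  0.5  2.5] [0.02 0.07 0.01] 284.3
-8.0 0.73 [ 0.3 -0.4  1.1] [0.09 0.06 0.05] 284.3
-6.0 0.73 [0.  0.1 1. ] [-0.03  0.09  0.04] 284.3
-4.0 0.73 [-2.6  1.1  2.8] [ 0.27  1.21 -0.09] 284.2
-2.0 0.73 [-6.5  1.   5.1] [ 0.29  2.52 -0.1 ] 284.3
0.0 0.73 [-8.3  1.6  6.6] [ 0.36  3.36 -0.12] 284.4
contact
28.075
```

```bash
cat >> h.py <<'E'
def tab(im,c):
    r0,r1,c0,c1=(140,185,285,330) if c=="side" else (160,195,225,260)
    s=im[r0:r1,c0:c1].astype(int); w=np.clip(s[:,:,2]-s[:,:,0]-90,0,None)
    if w.sum()<20: return None
    g=np.mgrid[r0:r1,c0:c1]; return (round((g[1]*w).sum()/w.sum(),2),round((g[0]*w).sum()/w.sum(),2),int(w.sum()))
E
python3 - <<'E'
from h import *
for c in("side","top"): print("rest",c,tab(cv2.imread(f"pics/{c}0.png"),c),"now",tab(env.snapshot(c),c))
b=np.array([-.4,.1,-4.5])
print(np.mean([fr() for _ in range(8)],0)-b,env.get_tool_pos(),rw(0,.73,284.3),env.get_tool_rot())
for x in np.arange(.5,4.1,.5):
    step(x,.73,284.3,10); env.pause(.1); f=np.mean([fr() for _ in range(6)],0)-b
    im=env.snapshot("side"); p=env.get_tool_pos()
    print(x,f.round(1),env.get_torque().round(2),tab(im,"side"),np.round(p[0]-rw(x)[0],2))
    if -f[0]>17: break
cv2.imwrite("pics/side3.png",im)
print(env.get_t())
E
```

```text
rest side (np.float64(313.95), np.float64(151.6), 247) now (np.float64(303.27), np.float64(157.3), 204)
rest top None now None
[-8.58969695  2.28174164  6.41217399] [632.51738997 127.37542624 284.41906797] [np.float64(633.9401848887001), np.float64(127.42754529237718), 284.3] [-179.99341987   -0.24781115 -175.30784668]
0.5 [-10.6   2.2   8.7] [ 0.34  3.94 -0.09] (np.float64(303.36), np.float64(157.33), 216) -1.72
1.0 [-11.9   1.6  10. ] [ 0.4   4.26 -0.08] (np.float64(303.29), np.float64(157.3), 200) -1.91
1.5 [-12.5   1.3   8.2] [ 0.36  4.51 -0.09] (np.float64(303.33), np.float64(157.33), 223) -2.05
2.0 [-13.1   1.2   9.8] [ 0.37  4.74 -0.07] (np.float64(303.3), np.float64(157.32), 205) -2.17
2.5 [-14.1   2.3  10.3] [ 0.38  5.02 -0.08] (np.float64(303.32), np.float64(157.42), 219) -2.28
3.0 [-14.7   2.   11. ] [ 0.37  5.22 -0.13] (np.float64(303.34), np.float64(157.38), 236) -2.39
3.5 [-15.    2.2  11.3] [ 0.41  5.38 -0.1 ] (np.float64(303.34), np.float64(157.38), 234) -2.51
4.0 [-15.7   2.4  11.8] [ 0.4   5.63 -0.15] (np.float64(303.36), np.float64(157.38), 200) -2.64
31.375
```

Run:
```python
from h import *
b=np.array([-.4,.1,-4.5]); im=cv2.imread("pics/side0.png"); im[:,:308]; im[:, 308:]=0; print("rest",tab(im,"side"))
for x in np.arange(4.5,11,.5):
    step(x,.73,284.3,10); env.pause(.1); f=np.mean([fr() for _ in range(6)],0)-b
    im=env.snapshot("side"); p=env.get_tool_pos(); t=tab(im,"side")
    print(x,f.round(1),env.get_torque()[1].round(2),t,np.round(p[0]-RK[0],2))
    if -f[0]>23 or t is None or abs(t[1]-157.35)>.5: break
cv2.imwrite("pics/side4.png",im)
print(env.get_t())
```

```text
rest (np.float64(304.26), np.float64(159.58), 144)
4.5 [-17.    2.1  12.8] 5.92 (np.float64(303.38), np.float64(157.47), 191) 1.73
5.0 [-16.4   1.7  12.1] 6.13 (np.float64(303.38), np.float64(157.41), 197) 2.08
5.5 [-17.5   2.1  13.4] 6.27 (np.float64(303.37), np.float64(157.46), 204) 2.48
6.0 [-18.3   3.5  14.3] 6.48 (np.float64(304.27), np.float64(159.57), 184) 2.89
32.975
```

Run:
```python
from h import *
env.pause(.2)
b=np.array([-.4,.1,-4.5]); z=284.3
for x in np.arange(5,-8,-1):
    step(x,.73,z,20); env.pause(.08); f=np.mean([fr() for _ in range(6)],0)-b
    print(x,f.round(1),env.get_torque()[1].round(2),np.round(env.get_tool_pos()-np.array(rw(0)),2))
    if f[0]>-.8: break
for z in np.arange(284.3,286,.3):
    if f[2]<1.5: break
    step(x,.73,z,20); env.pause(.08); f=np.mean([fr() for _ in range(6)],0)-b; print(z,f.round(1))
im=env.snapshot("side"); print(tab(im,"side"),env.get_t())
```

```text
5 [-15.6   2.5  11.3] 5.54 [ 2.39  1.03 -2.52]
4 [-13.3   2.3  10.3] 4.83 [ 1.77  0.96 -2.53]
3 [-10.4   1.9   8.2] 3.77 [ 1.39  0.92 -2.5 ]
2 [-8.   0.8  6.4] 2.68 [ 1.    0.87 -2.53]
1 [-5.5  1.3  5.8] 2.02 [ 0.64  0.81 -2.53]
0 [-0.2  0.8  3.1] 0.47 [ 0.25  0.76 -2.57]
284.3 [1.2 0.8 3.2]
284.6 [ 3.1  0.3 -0.6]
(np.float64(304.28), np.float64(159.66), 177) 35.8917
```

Run:
```python
from h import *
env.release(); env.pause(.3)
p=env.get_tool_pos(); env.servo_line([p[0],p[1],400],max_speed=80)
env.move_ptp([400,-30,420],[180,0,184.7]); env.pause(.3)
im=env.snapshot("side"); cv2.imwrite("pics/side5.png",im); print(tab(im,"side"),fr(),env.get_t(),env.get_width())
tp=env.snapshot("top"); cv2.imwrite("pics/top5.png",tp)
print([ (r["at"],r["conf"]) for r in env.recognise("top","pan")])
a=cv2.resize(im[120:230,260:390],(473,400),interpolation=cv2.INTER_CUBIC); c=cv2.resize(tp[115:215,220:330],(327*400//400,400) if 0 else (327,297),interpolation=cv2.INTER_CUBIC)
c=cv2.copyMakeBorder(c,0,103,0,0,cv2.BORDER_CONSTANT)
cv2.imwrite("pics/end.png",np.hstack([a,c]))
```

```text
(np.float64(314.21), np.float64(151.35), 333) [-0.77682122 -0.19027784 -0.42524142] 39.9083 85.50288412603646
[([402.2, 288.7], 0.92), ([463.3, 229.0], 0.73), ([269.1, 154.5], 0.71)]
```

View pics/end.png

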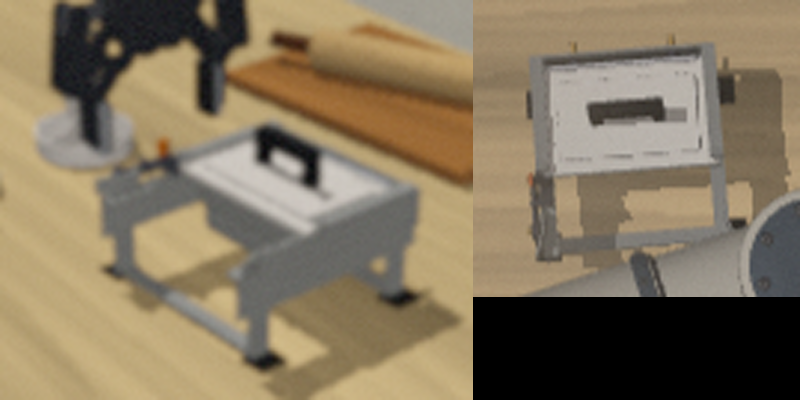

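Run:
```python
from h import *
im=cv2.imread("pics/side5.png"); im[:,308:]=0; print(tab(im,"side"))
env.sign_off()
```

```text
(np.float64(304.26), np.float64(159.61), 189)
the job is handed in; nothing more can be done
```

The white-lidded pan is in the rack behind the dropped catch. It is released and the job is signed off; the interface gave no verdict.

- **Carrying and insertion:** I gripped the pan by its handle and lowered its rim onto the runners. I slid it in with light force guidance, so the rim lifted the catch, and pressed it against the sprung plate until the catch dropped. The peak push at the wrist was about 18 N.
- **Letting go:** I eased off until the push on the tool fell to about zero, then opened the gripper and retracted.
- **Final checks:**
  - The orange tab on the catch is back at its rest pixel: (304.26, 159.61), against (304.26, 159.58) at the start.
  - The last pictures show the pan level under the lips against the plate, with the arm clear. The clock read about 40 s at that point.
- **Not measured directly:** The spring load on the catch and the pan's exact x are inferred from the force readings and the tab position. I also did not measure the bystanders again at the end.
- **Disagreements:**
  - My fits of the rack's position from the camera images disagreed with each other by a few millimetres or more, so I used force contact to find the depth.
  - The arm lagged its commanded position by about 3 mm under the push.

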